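# Key the bench power isolator and hold it on

## Robot

A 6-joint arm with a two-finger parallel gripper is mounted at the origin on a cart in front of the work surface, level with it; the furniture and walls round the work are solid. World frame = base frame: x ahead of the robot, y to its left, z up, the work surface at z = 0. Lengths are in m, angles in rad, forces in N, time in s.
With the tool pointing down it reaches from about 0.325 to 0.775 m from the base axis. Payload 5.5 kg.
Tool frame: the origin (TCP) lies midway between the tips of the shut fingers; the grasp point (between the pads) lies grip_depth behind it (grip_depth is the distance from the TCP to the grasp point, in m); z points along the fingers, y is the line along which they close (so a half turn about z gives the same grasp; the last joint's range is limited). The gripper opens to 88 mm and grips with 3 to 60 N. Pads are 20 mm wide; open, the fingers measure 115 mm over their backs; the gripper's body (75 mm by 178 mm) begins 61 mm behind the grasp point.
Start: joints at [-1.281, 0.091, 1.231, -0, 1.82, -0.057], TCP at [0.204, -0.564, 0.223] pointing down, gripper open.
Joint ranges: [-2.87, 2.87], [-0.86, 2.18], [0.17, 2.46], [-1.51, 4.65], [0.06, 2.69], [-2.65, 2.65]. Speed limits (rad/s): [2.57, 2.57, 3.01, 3.14, 3.14, 3.14].

## Interface

Orientations are given as a unit quaternion [w, x, y, z].
In Python, from rig import * gives the robot as it stands.
- The arm moves only by the tool apply_moves, never from a script. Its argument "series" is a list of rows, each a list of 4 numbers: the shift along the tool's x, y, z in m, then the turn about the tool's z in degrees. In form: [[x, y, z, spin], ...]. A call has 1 to 10 rows; each row shifts and turns the commanded pose from where the row before left it, along the tool's axes as they then stand; what a row does not reach is not made up. A row lasts 1/8 s, in which the tool goes at most 62.5 mm and 10.7 degrees, less where a joint would pass 70% of its speed; a pose out of reach is approached as far as the arm can. A call with a gripper value outside its range is refused whole. "jaw" is the opening, from 0 (shut) to 1 (fully open), set as the call begins (left out, the last holds). The fingers move at their own pace and stop on an object; the grip force is fixed at half the most. Time passes only in rows, so rows that do not move let the fingers close. It gives the time, the measured TCP pose, the force, the opening and the grip force at its end, in the units of the state.
- read_state(): the state, without advancing time (a new reading comes with each control period).
- snapshot(name): name is "scene" or "top" or "wrist"; returns the picture (400x640x3 uint8, red, green, blue); there is no depth.
- camera_model(name): a dict with "fx", "fy", "cx", "cy" (pixels), "rvec" (rotation vector, rad) and "tvec" (3), from world to camera coordinates, as OpenCV has them. Camera axes: x right, y down, z forward; pixel columns grow to the right and rows downward; lengths in m; the calibration is good to about 2 mm. A picture is of the moment at which its call begins: read the wrist's pose just before it. camera_model takes no time and is no camera call; for the wrist camera it gives the pose at the moment of the call.
- job_done(): hands the job in; it is judged then, once.
Trained networks look in the newest picture that a camera, given by its name, has taken for a name from the list of things; names that differ only in an ending like _2 or _b are one class to them, and where a whole thing is asked for, a point or a joint stands for the part that bears it (a point fixed in the world has none). Each returns a list of dicts, best first, with "conf" (0 to 1); they miss things now and then, are a little off and sometimes report something else, mostly with a low value. They report only what shows in the picture. A call takes as long as a camera call. They do not tell look-alikes from the thing itself.
- find_in(query, camera): "box" ([left, top, width, height] in pixels, round what is visible of it).
- pinpoint(query, camera): "point" ([row, column] in pixels: a listed point, or the origin of a listed thing).
The state is a dict: "t": time; "qpos": joint angles; "qd": joint speeds; "effort": joint torques, N m; "tcp_pos": TCP position; "orientation": TCP orientation; "ft_force": force on the tool from outside, world axes, zero at the start; "ft_torque": the same for the moment, N m; "opening": finger opening in m; "grip_force": force on a finger pad.
Only numpy, scipy, OpenCV 4.12 (cv2) and the standard library are available. Lean on these libraries where they do the work, as an engineer would, in place of code of your own. Each camera call takes 0.05 s, during which the arm holds its last target. There are 200 camera calls.

## Task

Fold the cover of the isolator box up and back about its hinge until it leans about 45 degrees past upright, and leave it standing there. Then put the loose winged key into the port in the top of the box, push it fully down against the spring and turn it a quarter turn clockwise (seen from above) to its stop. Finish while still holding the key pressed fully home and turned, because its springs would turn it back if let go; leave the wood offcut, the wooden knob and the filler tin where they are.

Things in the scene. Friction and masses are not known exactly. Their poses are not given: they have to be found in the camera images.
- isolator: Grey box screwed to the worktop, 130 (x) x 100 (y) x 60 mm high, two small screw ears 6 mm high on its y sides. Origin on the worktop under its centre; z up. The round bayonet port (37 mm bore) is in the centre of its top; the two 12 mm wide gaps in the port's metal lip (4 mm thick, flush with the box top) lie on the box's +x and -x sides. The cover's hinge runs along the box's y axis.
- port (a point): Centre of the port's mouth, level with the box top, 60 mm above the worktop; axes as the box. Behind the lip lies a sprung brass seat, 6 mm below the box top at rest, with a 7 mm wide, 30 mm long, 5.5 mm high tongue along the box's y axis.
- cover_hinge (a point): Middle of the cover's hinge line, 40 mm from the port towards the box's +x, 10 mm above the box top; axes as the box.
- cover_tab (a point): Outer end of the cover's tab, 94 mm from the hinge line. The cover is a flat black plate 5 mm thick, 74 mm wide, reaching 81 mm from the hinge, with a 30 mm wide tab at the middle of its free edge. Closed it lies over the port with the tab towards the box's -x; the point's x axis then equals the box's x axis.
- cover (a joint): Cover angle, rad: 0 closed (flat over the port), 1.57 upright, 2.36 leaning 45 degrees past upright to the box's +x; stop at 2.9. It starts partly raised. The stiff hinge (0.08 N m) keeps it wherever it is left.
- plunger (a joint): How far the port's seat is pushed down, m: 0 at rest, 0.008 at its stop; spring about 3 N at the start and 10 N at the stop. The key can turn only when it is more than about 4 mm down.
- rotor (a joint): How far the port's seat is turned clockwise seen from above, rad: 0 at rest, 1.4 at its stop; return spring up to 0.11 N m. The key has about 0.08 rad of play on it.
- key: Loose upright key, 61 mm high, 0.14 kg; origin at centre of underside. Steel end 34 mm across, 15 mm high, slotted along its y (9.5 wide, 7 deep), two lugs on its +x and -x (8 wide, 6 high, reaching 24 from the axis); black flange 50 mm across, 6 thick; wing 44 long (x), 14 thick (y), 40 high. Enters with its x along the box's x, either way round; fully home the flange is 1 mm above the box.
- key_grip (a point): Point in the wing on the key's axis, 51 mm above its underside and 10 mm below its top; grip the wing here across its 14 mm thickness (along the key's y). Axes as the key.
- offcut: Wooden offcut 36 x 60 x 18 mm on the worktop; to be left alone. Origin under its centre.
- wooden_knob: Turned wooden knob 43 mm across, 48 mm high, standing on the worktop; to be left alone. Origin under its centre.
- filler_tin: Round tin 69 mm across, 68 mm high; to be left alone. Origin under its centre.
Not all that is in view belongs to the job. What is shaped like the key but orange or pink is not meant.

How it is judged:
On the way, in this order (a step that is already met when the one before it is completed fails the run):
1. the cover is folded back to about 45 degrees past upright (value of joint cover between 2 and 2.72 rad), for 0.2 s.
2. the key is pushed home in the port (value of joint plunger above 0.006 m and horizontal distance between key and port below 0.004 m), for 0.1 s.
3. the key is turned to its stop while pressed home (value of joint plunger above 0.006 m and value of joint rotor above 1.2 rad), for 0.3 s.
At the end, for the whole second after the job is handed in: The cover leans 25 to 66 degrees past upright (2.0 to 2.72 rad); the key sits in the port, within 4 mm of its centre and 7 degrees of upright, the seat pressed down more than 6 of its 8 mm and turned more than 1.2 of its 1.4 rad, and the fingers are still gripping the key (more than 2 N) (all of step 1 and all of step 3 and horizontal distance between key and port below 0.004 m and angle between key's own z axis and vertical below 0.12 rad and contact force between the fingers and key above 2 N); the arm keeps its last pose, push and grip.
It fails at once if the offcut, wooden knob or filler tin is moved by more than 30 mm (distance of any of offcut, wooden_knob, filler_tin from where it was at the start of the episode above 0.03 m).
It also fails if it takes over 64 s, if anything falls off the work surface, if the arm or the gripper's body presses on something with over 40 N, if the wrist force passes 120 N, or if a joint passes its speed limit or range.

## Working session

There is one attempt and no reset: what is moved stays moved. The work goes in short steps, Python scripts to look and compute and a tool call to move; the robot and the scene stay as the last step left them, time stands still between calls to the robot, and variables do not carry over. Pictures are saved under pics/ and viewed, at most 11 in all, crops included, and the job is handed in when it is done.

Besides the shell and the picture viewer there is one more tool, called after "Emit:" as name([rows], argument=value, ...), one row to a line, values as JSON. apply_moves: Moves the arm, as the interface text tells. Its arguments: {"type":"object","properties":{"series":{"type":"array"},"jaw":{"type":"number"}},"required":["series"]}

```bash
mkdir -p pics
cat > h.py <<'E'
from rig import *
import numpy as np, cv2
from scipy.spatial.transform import Rotation as R
def save(n,f):
    im=snapshot(n); cv2.imwrite('pics/'+f,im[:,:,::-1]); return im
def cam(n):
    m=camera_model(n); K=np.array([[m['fx'],0,m['cx']],[0,m['fy'],m['cy']],[0,0,1]])
    return K,np.array(m['rvec'],float).reshape(3),np.array(m['tvec'],float).reshape(3)
def proj(n,P):
    K,r,t=cam(n); return cv2.projectPoints(np.array(P,float).reshape(-1,3),r,t,K,None)[0].reshape(-1,2)
def onz(n,rc,z):
    K,r,t=cam(n); Rm=R.from_rotvec(r).as_matrix(); c=-Rm.T@t
    d=Rm.T@np.linalg.inv(K)@np.array([rc[1],rc[0],1.]); return c+d*(z-c[2])/d[2]
def tri(obs):
    A=[];b=[]
    for n,rc in obs:
        K,r,t=cam(n);Rm=R.from_rotvec(r).as_matrix();c=-Rm.T@t
        d=Rm.T@np.linalg.inv(K)@np.array([rc[1],rc[0],1.]);d/=np.linalg.norm(d);M=np.eye(3)-np.outer(d,d);A.append(M);b.append(M@c)
    p=np.linalg.lstsq(np.vstack(A),np.hstack(b),rcond=None)[0]
    return p,[np.linalg.norm(A[i]@p-b[i]) for i in range(len(A))]
E
python3 - <<'E'
from h import *
a=save('scene','s0.png');b=save('top','t0.png')
cv2.imwrite('pics/both.png',cv2.resize(np.vstack([a,b])[:,:,::-1],None,fx=.75,fy=.75))
print(read_state())
for q in ['isolator','port','cover_hinge','cover_tab','key','key_grip','offcut','wooden_knob','filler_tin']:
  for c in ['scene','top']:
    print(q,c,[(np.round(d['point']).tolist(),round(d['conf'],2)) for d in pinpoint(q,c)][:4])
E
```

```text
{'t': 0.1, 'qpos': array([-1.28069709e+00,  9.17902571e-02,  1.23173333e+00,  1.63155972e-05,
        1.81977159e+00, -5.66958383e-02]), 'qd': array([-0.0001023 ,  0.00076919, -0.00204236, -0.00086661,  0.00029839,
       -0.000458  ]), 'effort': array([ 3.25019930e-03, -4.47859597e+01, -4.07569528e+01,  7.01178960e-02,
        2.84914387e-02, -1.07393012e-04]), 'tcp_pos': array([ 0.20386632, -0.56404074,  0.22163407]), 'orientation': array([-8.46395661e-04,  9.85003574e-01,  1.72531838e-01, -9.12645645e-05]), 'ft_force': array([ 0.02304718, -0.58955452, -1.06909162]), 'ft_torque': array([-0.00450803,  0.03653955, -0.01686577]), 'grip_force': 0.0, 'opening': 0.08771335134298465}
isolator scene [([265.0, 287.0], 0.64)]
isolator top [([202.0, 246.0], 0.69), ([176.0, 372.0], 0.4), ([223.0, 297.0], 0.28)]
port scene [([242.0, 286.0], 0.64)]
port top [([201.0, 246.0], 0.83)]
cover_hinge scene [([234.0, 266.0], 0.83), ([239.0, 332.0], 0.63)]
cover_hinge top [([180.0, 239.0], 0.76)]
cover_tab scene [([212.0, 294.0], 0.48), ([231.0, 268.0], 0.15)]
cover_tab top [([206.0, 238.0], 0.72)]
key scene [([196.0, 323.0], 0.8), ([214.0, 310.0], 0.76), ([199.0, 359.0], 0.71), ([181.0, 336.0], 0.69)]
key top [([182.0, 402.0], 0.82), ([180.0, 337.0], 0.81), ([214.0, 378.0], 0.76), ([183.0, 375.0], 0.7)]
key_grip scene [([177.0, 326.0], 0.85), ([195.0, 312.0], 0.65), ([180.0, 361.0], 0.56), ([164.0, 334.0], 0.47)]
key_grip top [([177.0, 373.0], 0.72), ([212.0, 384.0], 0.72), ([178.0, 410.0], 0.72), ([178.0, 337.0], 0.71)]
offcut scene [([239.0, 332.0], 0.85), ([222.0, 276.0], 0.7), ([196.0, 322.0], 0.17)]
offcut top [([224.0, 299.0], 0.9)]
wooden_knob scene [([221.0, 272.0], 0.58), ([239.0, 330.0], 0.21)]
wooden_knob top [([162.0, 299.0], 0.59)]
filler_tin scene [([286.0, 352.0], 0.62), ([239.0, 333.0], 0.62)]
filler_tin top [([268.0, 246.0], 0.91), ([202.0, 245.0], 0.39)]
```

View pics/both.png

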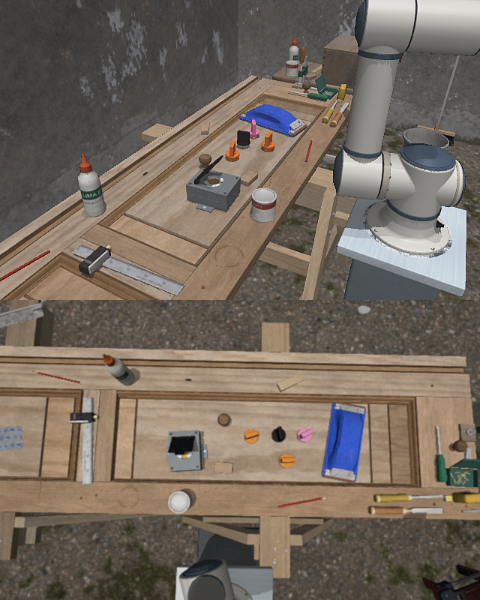

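The picture shows four key-shaped things. In the top view (row, col) they are: orange at (180,337), orange at (214,378), pink at (182,402) and black at (182,373). Only the black one fits the description, so I'll confirm it in a crop and work out positions.

Run:
```python
from h import *
a=cv2.imread('pics/t0.png');s=cv2.imread('pics/s0.png')
A=cv2.resize(a[140:260,210:420],None,fx=3.8,fy=3.8,interpolation=cv2.INTER_CUBIC)
B=cv2.resize(s[150:290,235:375],None,fx=2.4,fy=2.4,interpolation=cv2.INTER_CUBIC)
out=np.zeros((A.shape[0]+0,800,3),np.uint8);out[:,:A.shape[1]]=A[:,:800]
cv2.imwrite('pics/c1.png',out)
for n,rc,z in [('isolator',(202,246),0),('port',(201,246),.06),('hinge',(180,239),.07),('key',(183,375),0),('grip',(177,373),.051),('offcut',(224,299),0),('knob',(162,299),0),('tin',(268,246),0)]: print(n,onz('top',rc,z).round(3))
print('port',tri([('top',(201,246)),('scene',(242,286))]));print('hinge',tri([('top',(180,239)),('scene',(234,266))]));print('tab',tri([('top',(206,238)),('scene',(212,294))]))
K,r,t=cam('top');print(-R.from_rotvec(r).as_matrix().T@t,R.from_rotvec(r).as_matrix(),K)
```

```text
isolator [0.533 0.149 0.   ]
port [0.529 0.138 0.06 ]
hinge [0.579 0.155 0.07 ]
key [ 0.59  -0.188  0.   ]
grip [ 0.596 -0.174  0.051]
offcut [0.478 0.01  0.   ]
knob [0.642 0.013 0.   ]
tin [0.364 0.142 0.   ]
port (array([0.53033939, 0.13893312, 0.05679847]), [np.float64(0.0010213142908608091), np.float64(0.001021314290861313)])
hinge (array([0.57637375, 0.15349786, 0.07262599]), [np.float64(0.0023538377591502562), np.float64(0.002353837759150861)])
tab (array([0.50870252, 0.14032362, 0.14233437]), [np.float64(6.89940541660089e-05), np.float64(6.899405416579375e-05)])
[ 0.43017727 -0.02633361  0.97096526] [[ 0.0176472  -0.99975226  0.01356475]
 [-0.99285914 -0.01912317 -0.11774991]
 [ 0.11798014 -0.01138993 -0.99295063]] [[374.5433756    0.         317.60582683]
 [  0.         374.5433756  198.56340562]
 [  0.           0.           1.        ]]
```

View pics/c1.png

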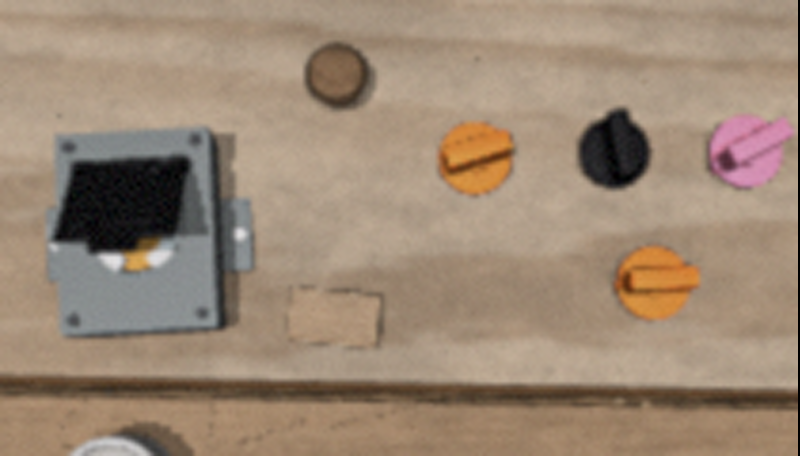

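The crop confirms the black key at crop (613,150), among the orange and pink look-alikes. The cover is about 47° open, hinged on the far (+x) side. I'll move over to the box with the fingers shut.

Emit:
apply_moves([
  [0.031, -0.0385, -0.002, 0],
  [0.031, -0.0385, -0.002, 0],
  [0.031, -0.0385, -0.002, 0],
  [0.031, -0.0385, -0.002, 0],
  [0.031, -0.0385, -0.002, 0],
  [0.031, -0.0385, -0.002, 0],
  [0.031, -0.0385, -0.002, 0],
  [0.031, -0.0385, -0.002, 0],
  [0.031, -0.0385, -0.002, 0],
  [0.031, -0.0385, -0.002, 0],
], jaw=0)

```text
t: 2.25
tcp_pos: [0.3648, -0.0953, 0.243]
orientation: [0.0, 0.985, 0.172, 0.001]
ft_force: [0.1, -1.5, 0.1]
opening: 0.0004
grip_force: 0.0
```

Emit:
apply_moves([
  [0.032, -0.0385, -0.002, 0],
  [0.032, -0.0385, -0.002, 0],
  [0.032, -0.0385, -0.002, 0],
  [0.032, -0.0385, -0.002, 0],
  [0.032, -0.0385, -0.002, 0],
  [0, 0, 0, 0],
  [0, 0, 0, 0],
])

```text
t: 3.12
tcp_pos: [0.4495, 0.1384, 0.2526]
orientation: [0.0, 0.985, 0.173, -0.0]
ft_force: [0.4, -0.6, -0.6]
opening: 0.0004
grip_force: 0.0
```

Run:
```python
from h import *
s=read_state();print(s['t'],s['tcp_pos'],s['orientation'],s['opening'],s['qpos'])
save('wrist','w1.png')
for q in ['port','cover_hinge','cover_tab','isolator']: 
  print(q,[(np.round(d['point']).tolist(),round(d['conf'],2)) for d in pinpoint(q,'wrist')][:3])
K,r,t=cam('wrist');Rm=R.from_rotvec(r).as_matrix();print(-Rm.T@t,Rm[2])
```

```text
3.125 [0.44952368 0.13835014 0.25259207] [ 2.27482844e-04  9.84962174e-01  1.72769866e-01 -1.91217078e-04] 0.00044561304830749833 [ 2.26541203e-01 -2.47839410e-01  1.49896322e+00 -4.57335623e-04
  1.89087477e+00  1.44991144e+00]
port []
cover_hinge [([65.0, 351.0], 0.83)]
cover_tab [([127.0, 340.0], 0.96)]
isolator [([108.0, 336.0], 0.6)]
[0.51238762 0.16032462 0.41427015] [-0.22884148 -0.08230833 -0.96997779]
```

View pics/w1.png

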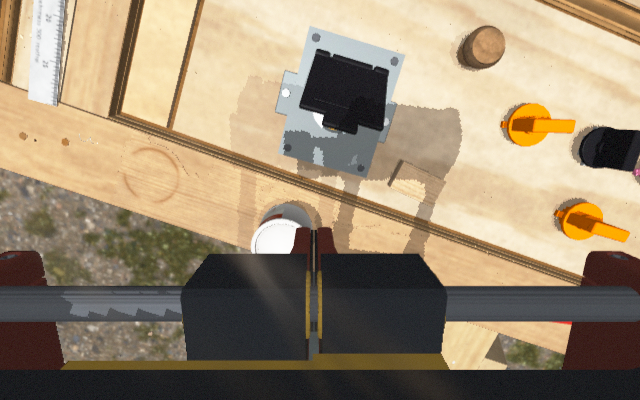

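The wrist view shows the box top with corners near (col,row) (312,27), (405,55), (363,177) and (279,151). The cover is partly raised and its tab end is at about (340,127). Next I fit the box pose from the corners.

```bash
cat > g.py <<'E'
from h import *
def back(M,uv,z):
    K,r,t=M;Rm=R.from_rotvec(r).as_matrix();c=-Rm.T@t
    d=Rm.T@np.linalg.inv(K)@np.array([uv[0],uv[1],1.]);return c+d*(z-c[2])/d[2]
E
python3 - <<'E'
from g import *
M=cam('wrist');np.save('w1cam.npy',np.array([0]))
c=[back(M,u,.06) for u in [(312,27),(405,55),(363,177),(279,151)]]
for p in c: print(p.round(4))
print('centre',np.mean(c,0).round(4)); 
for a,b in [(3,0),(2,1),(1,0),(2,3)]:
    d=c[b]-c[a];print(np.linalg.norm(d).round(4),np.arctan2(d[1],d[0]).round(3))
h=back(M,(351,65),.07);print('hinge',h)
# screws ears
# cover angle: tab pixel
ce=np.mean(c,0)
for yaw in [.03,.06,.1]:
  ax=np.array([np.cos(yaw),np.sin(yaw),0]);H=np.array([ce[0],ce[1],.07])+.04*ax
  for th in np.arange(.5,1.4,.15):
    P=H-.094*np.cos(th)*ax+[0,0,.094*np.sin(th)]
    u=cv2.projectPoints(P.reshape(1,3),M[1],M[2],M[0],None)[0].ravel();print(yaw,th.round(2),u.round(),end=';')
  print()
E
```

```text
[0.5936 0.1911 0.06  ]
[0.6012 0.0947 0.06  ]
[0.4718 0.088  0.06  ]
[0.4675 0.1835 0.06  ]
centre [0.5335 0.1393 0.06  ]
0.1263 0.06
0.1295 0.051
0.0967 1.649
0.0955 1.616
hinge [0.57233859 0.14273263 0.07      ]
0.03 0.5 [329. 149.];0.03 0.65 [332. 142.];0.03 0.8 [336. 132.];0.03 0.95 [342. 120.];0.03 1.1 [348. 104.];0.03 1.25 [354.  86.];
0.06 0.5 [330. 150.];0.06 0.65 [333. 143.];0.06 0.8 [337. 133.];0.06 0.95 [342. 120.];0.06 1.1 [348. 104.];0.06 1.25 [354.  86.];
0.1 0.5 [332. 150.];0.1 0.65 [335. 143.];0.1 0.8 [338. 133.];0.1 0.95 [343. 120.];0.1 1.1 [348. 104.];0.1 1.25 [353.  86.];
```

Emit:
apply_moves([
  [0, 0, 0.014, -10.2],
  [0, 0, 0.014, -10.2],
  [0, 0, 0.014, -10.2],
  [0, 0, 0.014, -10.2],
  [0, 0, 0.014, -10.2],
  [0, 0, 0.014, -10.2],
  [0, 0, 0.014, -10.2],
  [0, 0, 0.014, -10.2],
])

```text
t: 4.38
tcp_pos: [0.4497, 0.1379, 0.1404]
orientation: [0.0, 0.631, 0.776, 0.0]
ft_force: [-0.3, -0.1, 0.4]
opening: 0.0005
grip_force: 0.0
```

Emit:
apply_moves([
  [0, 0, 0.013, -10.2],
  [0, 0, 0.012, -10.2],
  [0, 0, 0, -10.2],
  [0, 0, 0, -10.2],
  [0, 0, 0, -10.2],
  [0, 0, 0, -10.2],
  [0, 0, 0, -10.2],
  [0, 0, 0, -10.2],
  [0, 0, 0, 0],
  [0, 0, 0, 0],
])

```text
t: 5.62
tcp_pos: [0.4497, 0.1382, 0.1158]
orientation: [0.0, -0.025, 1.0, 0.0]
ft_force: [1.1, -0.1, -0.0]
opening: 0.0006
grip_force: 0.0
```

Emit:
apply_moves([
  [-0.018, 0, 0, 0],
  [-0.016, 0, 0, 0],
  [-0.015, 0, 0, 0],
  [-0.015, 0, 0, 0],
  [-0.015, 0, 0, 0],
  [-0.015, 0, 0, 0],
  [-0.015, 0, 0, 0],
  [-0.015, 0, 0, 0],
  [-0.015, 0, 0, 0],
  [-0.013, 0, 0, 0],
])

```text
t: 6.88
tcp_pos: [0.6016, 0.1466, 0.1152]
orientation: [-0.001, -0.026, 1.0, -0.0]
ft_force: [-2.1, -0.1, 0.0]
opening: 0.0005
grip_force: 0.6
```

Emit:
apply_moves([
  [-0.004, 0, 0, 0],
  [-0.003, 0, 0, 0],
  [0, 0, 0, 0],
])

```text
t: 7.25
tcp_pos: [0.6086, 0.1471, 0.1159]
orientation: [0.0, -0.027, 1.0, 0.0]
ft_force: [-0.1, 0.6, -0.5]
opening: 0.0004
grip_force: 0.1
```

Run:
```python
from g import *
a=save('scene','s2.png');b=save('top','t2.png');
o=[(q,c,[(np.round(d['point']).tolist(),round(d['conf'],2)) for d in pinpoint(q,c)][:2]) for c in ['scene','top'] for q in ['cover_tab','cover_hinge','port','key_grip']]
print(o)
A=cv2.resize(a[180:300,220:380],None,fx=2.5,fy=2.5);B=cv2.resize(b[140:260,200:360],None,fx=2.5,fy=2.5)
cv2.imwrite('pics/c2.png',np.hstack([A,B])[:,:,::-1])
```

```text
[('cover_tab', 'scene', [([201.0, 242.0], 0.85)]), ('cover_hinge', 'scene', [([234.0, 266.0], 0.83)]), ('port', 'scene', [([242.0, 285.0], 0.71), ([219.0, 272.0], 0.31)]), ('key_grip', 'scene', [([178.0, 326.0], 0.87), ([194.0, 311.0], 0.83)]), ('cover_tab', 'top', [([201.0, 245.0], 0.75)]), ('cover_hinge', 'top', [([180.0, 241.0], 0.72)]), ('port', 'top', [([201.0, 246.0], 0.8)]), ('key_grip', 'top', [([176.0, 409.0], 0.88), ([178.0, 372.0], 0.83)])]
```

View pics/c2.png

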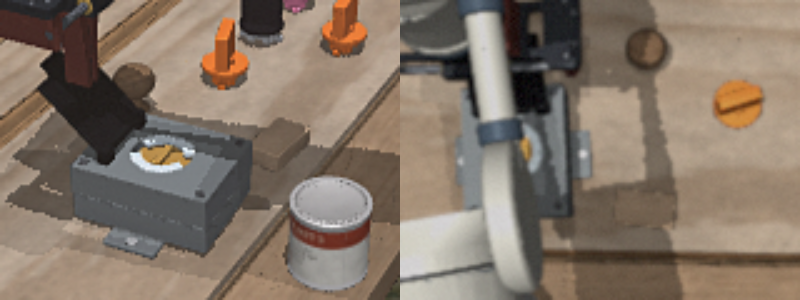

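The cover now leans back with the port open: lip and seat show at crop (160,150). I'll raise straight up, which puts the wrist camera over the port, and check the angle.

Emit:
apply_moves([
  [0, 0, -0.02, 0],
  [0, 0, -0.03, 0],
  [0, 0, -0.03, 0],
  [0, 0, -0.03, 0],
  [0, 0, -0.02, 0],
  [0, 0, 0, 0],
  [0, 0, 0, 0],
])

```text
t: 8.62
tcp_pos: [0.6083, 0.1471, 0.2453]
orientation: [-0.0, -0.027, 1.0, -0.0]
ft_force: [0.4, 0.6, -0.3]
opening: 0.0008
grip_force: 0.0
```

Run:
```python
from g import *
s=read_state();print(s['t'],s['tcp_pos'],s['orientation'])
M=cam('wrist')
a=save('wrist','w3.png')
for q in ['cover_tab','cover_hinge','port']: print(q,[(np.round(d['point'],1).tolist(),round(d['conf'],2)) for d in pinpoint(q,'wrist')][:2])
ce=np.array([.533,.139]);yaw=.055;ax=np.array([np.cos(yaw),np.sin(yaw),0]);H=np.array([ce[0],ce[1],.07])+.04*ax
for th in np.arange(1.9,2.8,.1):
    P=H-.094*np.cos(th)*ax+[0,0,.094*np.sin(th)]
    print(th.round(2),proj('scene',P).round(),cv2.projectPoints(P.reshape(1,3),M[1],M[2],M[0],None)[0].ravel().round())
cv2.imwrite('pics/w3b.png',a[:,:,::-1])
```

```text
8.625 [0.60832336 0.14709618 0.24526108] [-2.29295115e-04 -2.67979795e-02  9.99640843e-01 -3.16343683e-05]
cover_tab [([232.6, 314.0], 0.58)]
cover_hinge [([148.3, 310.2], 0.71), ([193.4, 209.6], 0.58)]
port [([107.4, 308.6], 0.58), ([149.8, 54.7], 0.53)]
1.9 [[255. 195.]] [308. 198.]
2.0 [[252. 195.]] [308. 208.]
2.1 [[249. 196.]] [308. 216.]
2.2 [[246. 197.]] [308. 223.]
2.3 [[243. 199.]] [308. 229.]
2.4 [[241. 201.]] [309. 234.]
2.5 [[239. 203.]] [309. 237.]
2.6 [[237. 206.]] [309. 240.]
2.7 [[236. 208.]] [309. 241.]
```

View pics/w3.png

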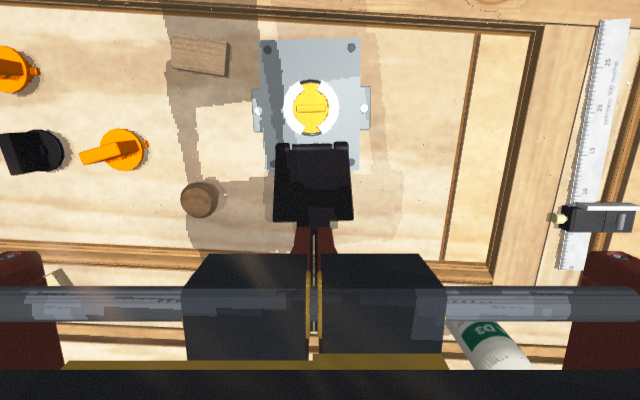

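The cover tab matches about 2.35 rad. The port's centre shows at about (col 311, row 107), with the gaps above and below along box x. Next: refine the port from colour, then move toward the key.

Run:
```python
from g import *
M=cam('wrist');a=cv2.imread('pics/w3.png');hsv=cv2.cvtColor(a,cv2.COLOR_BGR2HSV)
roi=np.zeros(a.shape[:2],np.uint8);roi[65:142,265:360]=255
y=cv2.inRange(hsv,(20,140,120),(40,255,255))&roi;w=cv2.inRange(hsv,(0,0,235),(180,25,255))&roi
for n,m,z in [('yellow',y,.054),('all',y|w,.06)]:
    p=np.argwhere(m)
    h=cv2.convexHull(p[:,::-1].astype(np.float32));e=cv2.fitEllipse(h);c=np.array(e[0])
    print(n,len(p),p.min(0),p.max(0),e,back(M,c,z).round(4))
q=np.array([.533,.139]);
# box edges at top plane
for s in [((261,40),(266,165)),((361,38),(357,150)),((261,40),(361,38))]:
    P,Q=[back(M,u,.06) for u in s];d=P-Q;print(P.round(3),Q.round(3),np.arctan2(d[1],d[0]).round(3))
x=a[60:180,240:380];cv2.imwrite('pics/c3.png',cv2.resize(x,None,fx=5,fy=5,interpolation=cv2.INTER_CUBIC)[:600,:700])
```

```text
yellow 1193 [ 83 293] [132 328] ((310.4688415527344, 107.48030853271484), (34.35322189331055, 51.81745147705078), 177.8240509033203) [0.532  0.1402 0.054 ]
all 2336 [ 80 283] [134 339] ((310.7822265625, 107.20085144042969), (56.22809982299805, 59.14572525024414), 177.83697509765625) [0.5319 0.1406 0.06  ]
[0.472 0.089 0.06 ] [0.593 0.096 0.06 ] -3.083
[0.465 0.186 0.06 ] [0.572 0.191 0.06 ] -3.091
[0.472 0.089 0.06 ] [0.465 0.186 0.06 ] -1.498
```

View pics/c3.png

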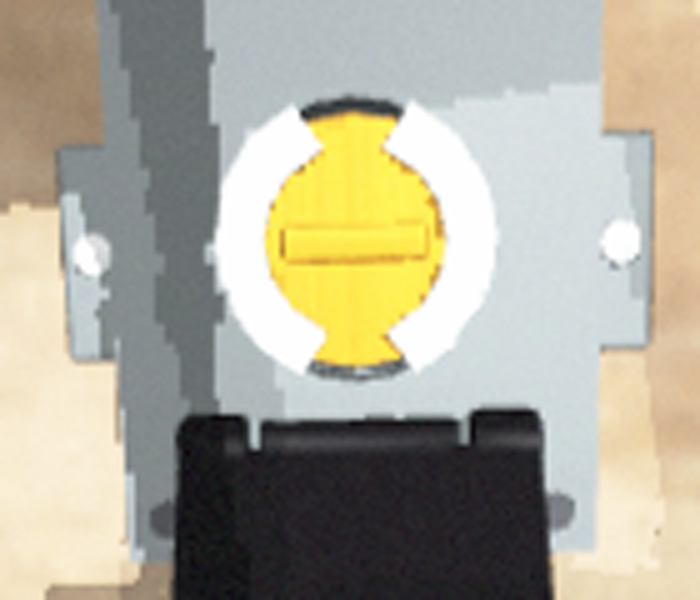

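Emit:
apply_moves([
  [0.0, 0.03, 0, 0],
  [0, 0.045, 0, 0],
  [0, 0.045, 0, 0],
  [0, 0.045, 0, 0],
  [0, 0.045, 0, 0],
  [0, 0.045, 0, 0],
  [0, 0.045, 0, 0],
  [0, 0.03, 0, 0],
  [0, 0, 0, 0],
  [0, 0, 0, 0],
], jaw=1)

```text
t: 10.07
tcp_pos: [0.591, 0.4759, 0.2451]
orientation: [-0.0, -0.027, 1.0, -0.0]
ft_force: [-0.4, -0.3, -0.2]
opening: 0.088
grip_force: 0.0
```

The move went the wrong way (tool +y is world +y here), with nothing touched. Port measured at (0.532, 0.1405), box yaw 0.053. Now going to the key on the other side.

Emit:
apply_moves([
  [0, -0.035, 0, 0],
  [0, -0.055, 0, 0],
  [0, -0.055, 0, 0],
  [0, -0.055, 0, 0],
  [0, -0.055, 0, 0],
  [0, -0.055, 0, 0],
  [0, -0.055, 0, 0],
  [0, -0.055, 0, 0],
  [0, -0.055, 0, 0],
  [0, -0.055, 0, 0],
])

```text
t: 11.32
tcp_pos: [0.6181, -0.0559, 0.2464]
orientation: [0.001, -0.026, 1.0, -0.0]
ft_force: [0.5, 0.2, -0.4]
opening: 0.0878
grip_force: 0.0
```

Emit:
apply_moves([
  [-0.017, -0.05, 0, 0],
  [-0.017, -0.05, 0, 0],
  [0, -0.03, 0, 0],
  [0, 0, 0, 0],
  [0, 0, 0, 0],
])

```text
t: 11.95
tcp_pos: [0.6594, -0.1807, 0.2462]
orientation: [0.0, -0.026, 1.0, 0.0]
ft_force: [-0.5, 0.1, 0.1]
opening: 0.0879
grip_force: 0.0
```

Run:
```python
from g import *
s=read_state();print(s['t'],s['tcp_pos'],s['orientation'],s['qpos'])
M=cam('wrist')
a=save('wrist','w4.png')
for q in ['key_grip','key']: 
  for d in pinpoint(q,'wrist'):
    p=d['point'];print(q,np.round(p,1),round(d['conf'],2),back(M,(p[1],p[0]),.051 if 'grip' in q else 0).round(4))
print(M)
import rig;print([n for n in dir(rig) if 'grip' in n.lower()])
```

```text
11.95 [ 0.659432   -0.1806894   0.24620999] [ 2.85532991e-04 -2.63454578e-02  9.99652853e-01  9.75219114e-05] [-3.17382861e-01  3.35037045e-01  9.10822514e-01  3.96789025e-04
  1.89526114e+00 -1.94074962e+00]
key_grip [118.3 319.5] 0.87 [ 0.5942 -0.1773  0.051 ]
key_grip [117.8 410.6] 0.61 [ 0.5886 -0.0814  0.051 ]
key_grip [116.5 236.1] 0.58 [ 0.597  -0.2651  0.051 ]
key [ 42.1 304.8] 0.9 [ 0.5108 -0.198   0.    ]
key [118. 324.] 0.75 [ 0.5936 -0.1709  0.    ]
key [122.7 246.6] 0.63 [ 0.6041 -0.2641  0.    ]
key [120.4 398.8] 0.62 [ 0.5916 -0.0806  0.    ]
(array([[327.83711587,   0.        , 313.39568375],
       [  0.        , 327.83711587, 200.20007562],
       [  0.        ,   0.        ,   1.        ]]), array([-2.03675042, -2.14807399, -0.26717711]), array([ 0.21507113, -0.66505482,  0.25257002]))
['grip_depth']
```

View pics/w4.png

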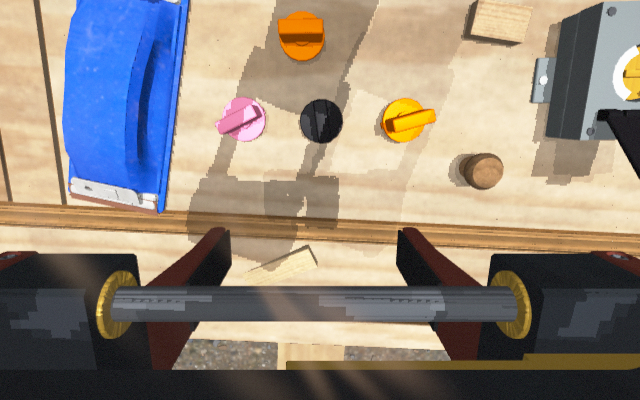

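The black key is at about (col 321, row 120), with the orange and pink decoys around it. I need the wing's angle, so I'm taking an enlarged, brightened crop.

Run:
```python
from g import *
print('gd',grip_depth)
M=cam('wrist');a=cv2.imread('pics/w4.png')
x=a[90:150,285:355];x=np.clip(x.astype(float)*3.5,0,255).astype(np.uint8)
cv2.imwrite('pics/c4.png',cv2.resize(x,None,fx=9,fy=9,interpolation=cv2.INTER_CUBIC))
m=(a[90:150,285:355].max(2)<75).astype(np.uint8)
n,l,s,c=cv2.connectedComponentsWithStats(m);i=1+np.argmax(s[1:,4]);print(s[i],c[i])
h=cv2.convexHull(np.argwhere(l==i)[:,::-1].astype(np.float32));e=cv2.fitEllipse(h);print(e,back(M,np.array(e[0])+[285,90],.021))
```

```text
gd 0.0187
[  16    9   42   44 1149] [38.08790252 30.051349  ]
((35.85082244873047, 30.683731079101562), (41.875282287597656, 43.26786804199219), 11.395217895507812) [ 0.59729207 -0.1740264   0.021     ]
```

View pics/c4.png

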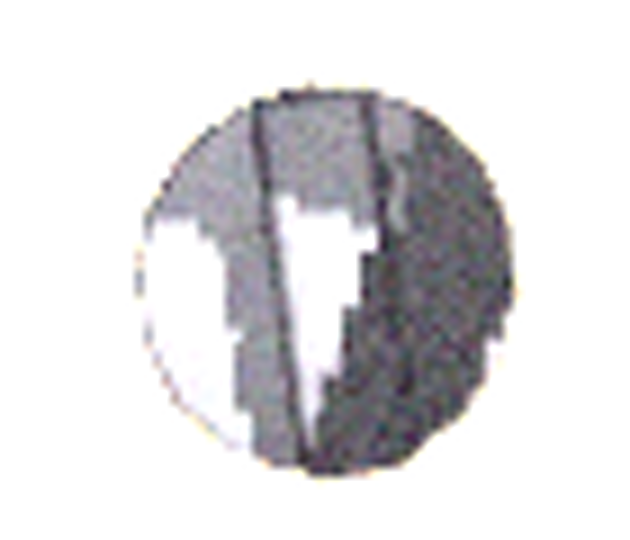

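Run:
```python
from g import *
M=cam('wrist');f=lambda x,y:back(M,(285+x/9-.45,90+y/9-.45),.061)
L=f(258,110),f(302,460);Rr=f(370,100),f(408,390)
for A,B in (L,Rr): d=A-B;print(A,B,np.degrees(np.arctan2(d[1],d[0])))
# centre of top face
c=np.mean([f(252,95),f(368,92),f(302,462),f(416,465)],0);print('c',c)
d=f(260,280)*0
s=read_state();Rt=R.from_quat(np.roll(s['orientation'],-1)).as_matrix();print(np.degrees(np.arctan2(Rt[1,0],Rt[0,0])))
print('in tool', Rt.T@(c-s['tcp_pos']))
```

```text
[ 0.57880616 -0.18379532  0.061     ] [ 0.61732924 -0.17656197  0.061     ] -169.36559177288126
[ 0.57703192 -0.171273    0.061     ] [ 0.60871781 -0.16484092  0.061     ] -168.52516851122422
c [ 0.59703484 -0.17399979  0.061     ]
-176.8598367020905
in tool [0.06262625 0.00893754 0.18528549]
```

Emit:
apply_moves([
  [0.031, 0.0045, 0, 0],
  [0.0315, 0.0045, 0, 0],
  [0, 0, 0.03, -8],
  [0, 0, 0.03, 0],
  [0, 0, 0.03, 0],
  [0, 0, 0.03, 0],
  [0, 0, 0.03, 0],
  [0, 0, 0, 0],
  [0, 0, 0, 0],
], jaw=0.5)

```text
t: 13.22
tcp_pos: [0.5977, -0.1746, 0.0973]
orientation: [0.001, -0.097, 0.995, -0.0]
ft_force: [0.4, 0.1, 0.4]
opening: 0.044
grip_force: 0.0
```

Emit:
apply_moves([
  [0, 0, 0.02, 0],
  [0, 0, 0.02, 0],
  [0, 0, 0.016, 0],
  [0, 0, 0.008, 0],
  [0, 0, 0, 0],
  [0, 0, 0, 0],
])

```text
t: 13.98
tcp_pos: [0.5976, -0.1751, 0.0324]
orientation: [0.001, -0.096, 0.995, -0.0]
ft_force: [0.0, -0.7, -0.2]
opening: 0.0443
grip_force: 0.0
```

Emit:
apply_moves([
  [0, 0, 0, 0],
  [0, 0, 0, 0],
  [0, 0, 0, 0],
  [0, 0, 0, 0],
], jaw=0)

```text
t: 14.48
tcp_pos: [0.5972, -0.175, 0.0318]
orientation: [0.0, -0.096, 0.995, -0.0]
ft_force: [0.0, 0.9, 0.7]
opening: 0.0138
grip_force: 30.0
```

Run:
```python
from g import *
s=read_state();print(s['t'],s['tcp_pos'],s['opening'],s['grip_force'],s['ft_force'])
save('wrist','w5.png')
```

```text
14.475 [ 0.59724201 -0.17500749  0.03182338] 0.013804346437018285 29.996900260448456 [0.03898875 0.92947646 0.69547671]
```

View pics/w5.png

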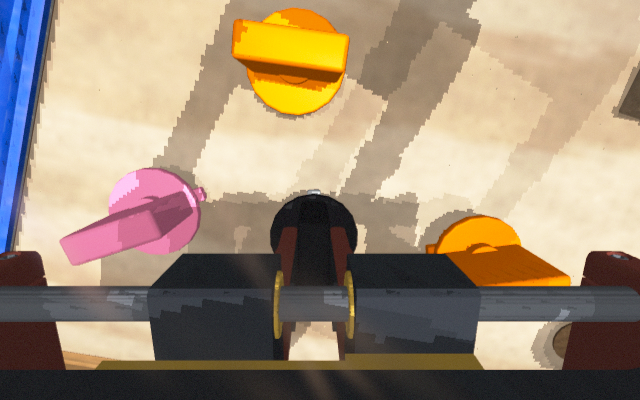

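The key is gripped (13.8 mm, 30 N), squarely between the fingers. Lifting, squaring to the box yaw and moving to hover over the port.

Emit:
apply_moves([
  [0, 0, -0.02, 0],
  [0, 0, -0.04, 0],
  [0, 0, -0.05, 8],
  [0, 0, -0.04, 0],
  [0, 0, -0.018, 0],
  [0.012, 0.03, 0, 0],
  [0.012, 0.04, 0, 0],
  [0.012, 0.045, 0, 0],
  [0.012, 0.045, 0, 0],
  [0, 0.04, 0, 0],
])

```text
t: 15.78
tcp_pos: [0.5374, 0.0236, 0.1992]
orientation: [-0.001, -0.027, 1.0, 0.0]
ft_force: [0.1, -0.3, -1.1]
opening: 0.0137
grip_force: 30.0
```

Emit:
apply_moves([
  [0, 0.04, 0, 0],
  [0, 0.04, 0, 0],
  [0, 0.025, 0, 0],
  [0, 0.0125, 0, 0],
  [0, 0, 0, 0],
  [0, 0, 0, 0],
  [0, 0, 0, 0],
])

```text
t: 16.65
tcp_pos: [0.5324, 0.1385, 0.1996]
orientation: [0.0, -0.026, 1.0, -0.0]
ft_force: [-0.7, 0.6, -1.5]
opening: 0.0139
grip_force: 30.0
```

Run:
```python
from g import *
s=read_state();print(s['t'],s['tcp_pos'],s['orientation'],s['opening'],s['ft_force'])
M=cam('wrist');a=save('wrist','w6.png')
Rt=R.from_quat(np.roll(s['orientation'],-1)).as_matrix();print(np.degrees(np.arctan2(Rt[1,0],Rt[0,0]))%360)
for z in (.06,):
  for P in [(.5323,.1397)]:
    t=np.linspace(0,2*np.pi,9)[:-1];print(cv2.projectPoints(np.array([[P[0]+.0185*np.cos(x),P[1]+.0185*np.sin(x),z] for x in t]),M[1],M[2],M[0],None)[0].reshape(-1,2).round())
```

```text
16.65 [0.53239457 0.13853896 0.19964576] [ 7.82707608e-06 -2.61270883e-02  9.99658623e-01 -1.10791401e-04] 0.013896923741858332 [-0.68856578  0.60888558 -1.52181868]
182.99428459224978
[[313. 209.]
 [327. 204.]
 [334. 191.]
 [329. 177.]
 [315. 170.]
 [301. 175.]
 [295. 189.]
 [300. 203.]]
```

View pics/w6.png

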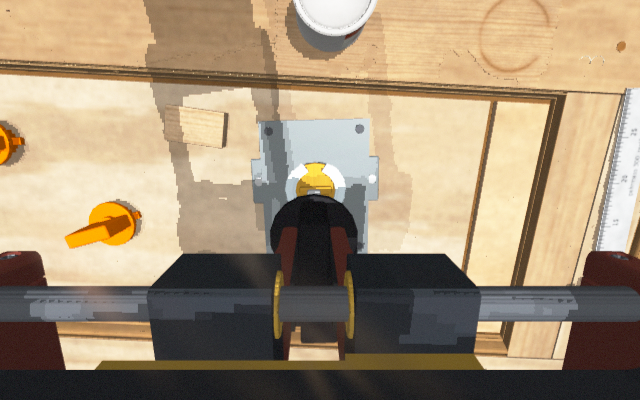

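The port seat shows at (316,188) just ahead of the key flange (cols 271–356). I'll check lateral alignment against the held key before inserting.

Run:
```python
from g import *
M=cam('wrist');a=cv2.imread('pics/w6.png');hsv=cv2.cvtColor(a,cv2.COLOR_BGR2HSV)
w=(cv2.inRange(hsv,(20,140,120),(40,255,255))|cv2.inRange(hsv,(0,0,235),(180,25,255)));
for r in (180,185,188,192):
    c=[i for i in np.where(w[r])[0] if 275<i<355]; p,q=back(M,(c[0]-.5,r),.06),back(M,(c[-1]+.5,r),.06);print(r,c[0],c[-1],((p+q)/2).round(4),np.linalg.norm(p-q).round(4))
g=a[:,:,:].max(2)
for r in (215,220,225,230,235):
    c=[i for i in range(240,400) if g[r,i]<60];print(r,c[0],c[-1])
P=read_state()['tcp_pos'];print(cv2.projectPoints(np.array([[P[0],P[1],z] for z in(.168,.184,.189)]),M[1],M[2],M[0],None)[0].reshape(-1,2))
```

```text
180 299 344 [0.5226 0.1461 0.06  ] 0.0429
185 297 344 [0.5274 0.1454 0.06  ] 0.0449
188 297 337 [0.5304 0.1423 0.06  ] 0.0384
192 297 333 [0.5343 0.1406 0.06  ] 0.0348
215 276 351
220 274 353
225 272 355
230 270 356
235 270 356
[[312.81294862 227.09227662]
 [312.76865207 236.13834145]
 [312.7532668  239.28026233]]
```

Emit:
apply_moves([
  [0, 0.0013, 0.02, 0],
  [0, 0, 0.03, 0],
  [0, 0, 0.03, 0],
  [0, 0, 0.015, 0],
  [0, 0, 0, 0],
  [0, 0, 0, 0],
])

```text
t: 17.45
tcp_pos: [0.5327, 0.1409, 0.1058]
orientation: [0.001, -0.027, 1.0, 0.0]
ft_force: [1.0, -0.5, -1.5]
opening: 0.0141
grip_force: 30.0
```

Emit:
apply_moves([
  [0, 0, 0.004, 0],
  [0, 0, 0.004, 0],
  [0, 0, 0.003, 0],
  [0, 0, 0, 0],
  [0, 0, 0, 0],
])

```text
t: 18.08
tcp_pos: [0.5322, 0.1408, 0.0937]
orientation: [0.0, -0.027, 1.0, 0.0]
ft_force: [0.5, 0.4, -1.7]
opening: 0.0138
grip_force: 30.0
```

Emit:
apply_moves([
  [0, -0.0005, 0.002, 0],
  [0, 0, 0.002, 0],
  [0, 0, 0.002, 0],
  [0, 0, 0, 0],
  [0, 0, 0, 0],
])

```text
t: 18.7
tcp_pos: [0.5322, 0.1403, 0.0877]
orientation: [-0.0, -0.027, 1.0, 0.0]
ft_force: [-0.1, 0.8, -1.1]
opening: 0.014
grip_force: 30.0
```

Emit:
apply_moves([
  [0, 0, 0.002, 0],
  [0, 0, 0.002, 0],
  [0, 0, 0, 0],
  [0, 0, 0, 0],
])

```text
t: 19.2
tcp_pos: [0.5323, 0.1403, 0.0841]
orientation: [0.0, -0.027, 1.0, 0.0]
ft_force: [-0.8, -0.4, 2.8]
opening: 0.0137
grip_force: 30.0
```

The upward force rises just as the seat spring would give at about 2 mm down, with no side force. The key has entered, so I'll press home.

Emit:
apply_moves([
  [0, 0, 0.002, 0],
  [0, 0, 0.002, 0],
  [0, 0, 0.002, 0],
  [0, 0, 0, 0],
  [0, 0, 0, 0],
])

```text
t: 19.82
tcp_pos: [0.5324, 0.1403, 0.0785]
orientation: [0.0, -0.027, 1.0, 0.0]
ft_force: [-1.2, -0.1, 6.9]
opening: 0.0143
grip_force: 30.0
```

Emit:
apply_moves([
  [0, 0, 0.001, 0],
  [0, 0, 0, 0],
  [0, 0, 0, 0],
])

```text
t: 20.2
tcp_pos: [0.5324, 0.1404, 0.0778]
orientation: [0.001, -0.027, 1.0, 0.0]
ft_force: [-3.2, 0.1, 7.8]
opening: 0.0137
grip_force: 30.0
```

Emit:
apply_moves([
  [0.0005, 0, 0.001, 0],
  [0, 0, 0, 0],
  [0, 0, 0, 0],
])

```text
t: 20.58
tcp_pos: [0.5324, 0.1403, 0.0777]
orientation: [0.001, -0.027, 1.0, 0.0]
ft_force: [-2.2, -1.2, 11.3]
opening: 0.0135
grip_force: 30.0
```

At the bottom stop. Turning clockwise now (positive spin).

Emit:
apply_moves([
  [0, 0, 0, 5],
  [0, 0, 0, 5],
  [0, 0, 0, 5],
  [0, 0, 0, 5],
  [0, 0, 0, 5],
  [0, 0, 0, 5],
  [0, 0, 0, 5],
  [0, 0, 0, 5],
  [0, 0, 0, 0],
])

```text
t: 21.7
tcp_pos: [0.5325, 0.1403, 0.0777]
orientation: [0.001, 0.317, 0.948, 0.001]
ft_force: [-2.8, -0.3, 10.2]
opening: 0.0136
grip_force: 30.0
```

Run:
```python
from g import *
s=read_state();print(s['tcp_pos'],s['ft_force'],s['ft_torque'],s['qpos'])
Rt=R.from_quat(np.roll(s['orientation'],-1)).as_matrix();print(np.degrees(np.arctan2(Rt[1,0],Rt[0,0]))%360)
```

```text
[0.53254109 0.1403136  0.07767767] [-2.83041678 -0.34158873 10.18605708] [-0.1487352   0.40152549  0.04047156] [ 1.95991974e-01 -2.36793608e-02  1.60482606e+00 -2.27732672e-04
  1.55751146e+00 -7.29285089e-01]
143.01450081908814
```

Emit:
apply_moves([
  [0, 0, 0, 5],
  [0, 0, 0, 5],
  [0, 0, 0, 5],
  [0, 0, 0, 5],
  [0, 0, 0, 5],
  [0, 0, 0, 5],
  [0, 0, 0, 5],
  [0, 0, 0, 4],
  [0, 0, 0, 0],
  [0, 0, 0, 0],
])

```text
t: 22.95
tcp_pos: [0.5326, 0.1402, 0.0777]
orientation: [0.001, 0.615, 0.788, 0.001]
ft_force: [-1.9, -0.7, 10.9]
opening: 0.014
grip_force: 30.0
```

Run:
```python
from g import *
s=read_state();print(s['tcp_pos'],s['ft_force'],s['ft_torque'],s['qpos'])
Rt=R.from_quat(np.roll(s['orientation'],-1)).as_matrix();print(np.degrees(np.arctan2(Rt[1,0],Rt[0,0]))%360)
```

```text
[0.5326337  0.14022186 0.07766577] [-1.88110518 -0.65300207 10.94193356] [-0.25125428  0.37165421  0.10478896] [ 1.95966156e-01 -2.36717249e-02  1.60484034e+00 -4.96329635e-04
  1.55728485e+00 -4.96488988e-02]
104.07298757291096
```

Emit:
apply_moves([
  [0, 0, 0, 2],
  [0, 0, 0, 2],
  [0, 0, 0, 0],
  [0, 0, 0, 0],
  [0, 0, 0, 0],
])

```text
t: 23.58
tcp_pos: [0.5328, 0.1402, 0.0777]
orientation: [0.001, 0.642, 0.766, 0.001]
ft_force: [-0.8, -1.4, 10.5]
opening: 0.0141
grip_force: 30.0
```

Run:
```python
from g import *
s=read_state();print(s['tcp_pos'],s['ft_force'],s['ft_torque'],s['grip_force'])
Rt=R.from_quat(np.roll(s['orientation'],-1)).as_matrix();print(np.degrees(np.arctan2(Rt[1,0],Rt[0,0]))%360)
a=save('scene','s7.png');b=save('wrist','w7.png')
print([(c,np.round(d['point']),d['conf']) for c in['scene','wrist'] for d in pinpoint('cover_tab',c)][:3])
A=cv2.resize(a[170:290,220:370],None,fx=3.2,fy=3.2);cv2.imwrite('pics/c7.png',A[:,:,::-1])
```

```text
[0.53281934 0.14017756 0.07771505] [-0.83674189 -1.38707124 10.50778868] [-0.30077008  0.15494388  0.13895362] 29.997096061706543
100.07081299634372
[('scene', array([203., 238.]), 0.81)]
```

View pics/c7.png

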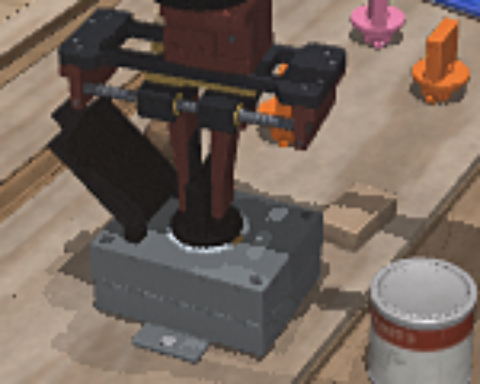

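The key is seated and the wrist torque (0.139 N m) is above the return spring's 0.11 maximum, so it is against its stop. The cover leans at about 2.4–2.5 rad. Handing in.

```bash
python3 -c "
from rig import *
print(job_done())"
```

```text
the job is handed in; nothing more can be done
None
```

I handed the job in with the cover leaning back at about 2.4–2.5 rad and the key held pressed home and turned to its stop. The hand-in returned no verdict, and I saw no contact with the offcut, knob or tin.

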